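# Make up two kits at the marking cart

## Task

Make up the two kits from the stock on the cart: on the blue board, the stainless tag plate flat in the middle of the black padded field and the bolt with the nut lying in the middle of the bare field; on the yellow board, the steel setting ring flat in the middle of the padded field and the oil bottle standing in the middle of the bare field. Keep the oil bottle upright all the time, and leave the standing bolt without a nut where it is; the boards are fixed.

Things in the scene. Friction and masses are not known exactly. Their poses are not given: they have to be found in the camera images.
- tag_plate: stainless steel tag plate lying flat, 30 (its x) x 62 (its y) x 6 mm thick, 70 g. Origin: centre of the underside; z up
- nut_bolt: lying hex bolt with a hex nut on its rusty brown thread, black head and nut, 53 mm long along its y, 60 g; shank 12 mm thick, head (last 7 mm at +y) and nut (from 6 to 13 mm on the -y side of the middle) 20 mm wide and 18 mm high. Origin: under its middle, on the surface it lies on; z up at the start. Not the smaller bolt far off in the cart's far left corner
- nut_bolt_center (a point): middle of the bolt with the nut: half its length, on its axis, 9 mm above the surface it lies on; axes as nut_bolt
- setting_ring: grey steel setting ring (ring gauge) lying flat, 64 mm outside diameter, 18 mm high, 220 g; grip it round the outside. Origin: centre of the underside; z up
- oil_bottle: small brown oil bottle with white nozzle, standing, 104 mm high, 85 g; body 34 mm diameter up to 74 mm, above that the nozzle, at most 20 mm. Origin: centre of the underside; z up
- blue_board_padded_field (a point): middle of the padded field of the blue kit board, on the board's top, 6 mm above the cart top. Board: flat plastic slab without walls, fixed, 80 (x) x 148 (y) x 6 mm; its two fields, each 70 (x) x 66 (y) mm, lie side by side in y: one a flush black rubber pad, one bare blue with a thin white outline. x along the board's short side, y along its long side, z up
- blue_board_bare_field (a point): middle of the bare field of the blue kit board, on its top, 6 mm above the cart top, 72 mm in -y from the middle of the padded field; axes as there
- yellow_board_padded_field (a point): middle of the padded field of the yellow kit board, on its top, 6 mm above the cart top; the board is fixed and like the blue one but yellow, with its two fields the other way round; axes as there
- yellow_board_bare_field (a point): middle of the bare field of the yellow kit board, on its top, 6 mm above the cart top, 72 mm in +y from the middle of the padded field; axes as there
- plain_bolt: larger bolt without a nut, standing on its hex head, 60 mm high, head 24 x 27 mm, shank 16 mm: surplus stock, stays where it is. Origin: centre of the underside; z up
There are look-alikes about, which are no part of the job. What is meant by the setting_ring is not red or turquoise, and is the smaller of those in its own colour.

How it is judged (in metres and radians):
At the end, for the whole second after the job is handed in: Tag plate flat on the blue board's pad, bolt with nut lying on its bare field, setting ring flat on the yellow board's pad, oil bottle upright on its bare field; each within 15 mm of its field's middle, resting on the board (4 mm, tilt 0.1 rad), at rest (horizontal distance between tag_plate and blue_board_padded_field below 0.015 m and z of tag_plate in the frame of blue_board_padded_field between -0.003 and 0.004 m and linear speed of each of tag_plate, nut_bolt, setting_ring, oil_bottle below 0.02 m/s and angular speed of each of tag_plate, nut_bolt, setting_ring, oil_bottle below 0.2 rad/s and angle between each of tag_plate, setting_ring, oil_bottle's own z axis and vertical below 0.1 rad and horizontal distance between nut_bolt_center and blue_board_bare_field below 0.015 m and z of nut_bolt_center in the frame of blue_board_bare_field between 0.005 and 0.014 m and horizontal distance between setting_ring and yellow_board_padded_field below 0.015 m and z of setting_ring in the frame of yellow_board_padded_field between -0.003 and 0.004 m and horizontal distance between oil_bottle and yellow_board_bare_field below 0.015 m and z of oil_bottle in the frame of yellow_board_bare_field between -0.003 and 0.004 m); the robot touches nothing.
It fails at once if the oil bottle is tipped by more than 0.5 rad (angle between oil_bottle's own z axis and vertical above 0.5 rad).
It fails at once if the standing bolt without a nut is pushed more than 25 mm away or knocked over (distance of plain_bolt from where it was at the start of the episode above 0.025 m or angle between plain_bolt's own z axis and vertical above 0.5 rad).
It also fails if it takes over 93 s, if anything falls off the work surface, if the arm or the gripper's body presses on something with over 40 N, if the wrist force passes 120 N, or if a joint passes its speed limit or range.

## Robot

A 6-joint arm with a two-finger parallel gripper is mounted at the origin on a cart in front of the work surface, level with it; the furniture and walls round the work are solid. World frame = base frame: x ahead of the robot, y to its left, z up, the work surface at z = 0. Lengths are in mm, angles in rad, forces in N, time in s.
With the tool pointing down it reaches from about 400 to 925 mm from the base axis. Payload 12.5 kg.
Tool frame: the origin (TCP) lies at the very end of the fingers, on their centre line; the grasp point (between the pads) lies 19 mm behind it (env.tcp_to_grasp is the distance from the TCP to the grasp point, in mm); z points along the fingers, x is the direction in which the jaws open and shut, and the axes are right-handed (so a half turn about z gives the same grasp; the last joint's range is limited). The gripper opens to 95 mm and grips with 3 to 60 N. Pads are 20 mm wide; open, the fingers measure 119 mm over their backs; the gripper's body (75 mm by 180 mm) begins 59 mm behind the grasp point.
Start: joints at [1.172, 0.491, 1.559, -0, 1.092, -0.106], TCP at [180.379, 598.423, 214.661] pointing down, gripper open.
Joint ranges: [-3.1, 3.1], [-0.84, 2.19], [0.05, 2.79], [-1.13, 4.28], [0.06, 2.93], [-2.69, 2.69]. Speed limits (rad/s): [2.22, 2.22, 2.79, 3.14, 3.14, 3.14].

## Interface

Orientations are given as [roll, pitch, yaw] about the fixed x, y, z axes, in that order (R = Rz(yaw) Ry(pitch) Rx(roll)).
In Python, from cell import env, vision, job gives the robot as it stands.
- The arm moves only by the shell command python3 -m pendant 'ROWS' [OPENING]. ROWS is JSON, a list of rows, each a list of 4 numbers: the shift along the tool's x, y, z in mm, then the turn about the tool's z in degrees. In form: [[tx, ty, tz, turn], ...]. A call has 1 to 8 rows; each row is the pose to reach, as a shift and turn from the pose measured when the call began, along the tool's axes at that moment; what a row does not reach only later rows make up. A row lasts 1/8 s, in which the tool goes at most 62.5 mm and 10.7 degrees, less where a joint would pass 70% of its speed; a pose out of reach is approached as far as the arm can. A call with a gripper value outside its range is refused whole. OPENING is the closure, from 0 (fully open) to 1 (shut), set as the call begins (- or left out, the last holds). The fingers move at their own pace and stop on an object; the grip force is fixed at half the most. Time passes only in rows, so rows that repeat a pose let the fingers close. It gives the time, the measured TCP pose, the force and the opening at its end, in the units of the state.
- env.state(): the state, without advancing time (a new reading comes with each control period).
- vision.read_camera(name): name is "scene" or "side" or "wrist"; returns a dict with "pixels" (420x560x3 uint8, red, green, blue), "intrinsics" (3x3 intrinsics, pixels), "R" (3x3) and "t" (3): a world point X has camera coordinates R X + t; the wrist camera has in their place "tool_from_camera" (4x4, takes a point from camera to tool coordinates, whose origin is the TCP and whose axes are the tool frame's). Camera axes: x right, y down, z forward; pixel columns grow to the right and rows downward; lengths in mm; the calibration is good to about 2 mm. A picture is of the moment at which its call begins: read the wrist's pose just before it. There is no depth.
- job.job_done(): hands the job in, once; it reports no verdict.
Trained networks look in a picture, given as the dict that the camera call returned (one of the last four; its "shot" number tells which), for a name from the list of things; names that differ only in an ending like _2 or _b are one class to them, and where a whole thing is asked for, a point or a joint stands for the part that bears it (a point fixed in the world has none). Each returns a list of dicts, best first, with "confidence" (0 to 1); they miss things now and then, are a little off and sometimes report something else, mostly with a low value. They report only what shows in the picture. A call takes as long as a camera call. They do not tell look-alikes from the thing itself.
- vision.find_in(picture, query): "at" ([x, y, z] in mm, in the coordinates of the camera as it stood for that picture, good to about 4 mm: the middle of the surface that is visible of it).
- vision.regions_of(picture, query): "pixels" (420x560 bool, what is visible of it).
The state is a dict: "t": time; "joints": joint angles; "qvel": joint speeds; "tau": joint torques, N m; "eef_pos": TCP position; "tcp_rot": TCP orientation; "ft_force": force on the tool from outside, world axes, zero at the start; "moment": the same for the moment, N m; "opening": opening from 0.0 (shut) to 1.0 (fully open).
Only numpy, scipy, OpenCV 4.12 (cv2) and the standard library are available. Lean on these libraries where they do the work, as an engineer would, in place of code of your own. Each camera call takes 0.05 s, during which the arm holds its last target.

## Working session

There is one attempt and no reset: what is moved stays moved. The work goes in short steps, Python scripts to look and compute and a shell command to move; the robot and the scene stay as the last step left them, time stands still between calls to the robot, and variables do not carry over. Pictures are saved under pics/ and viewed, and the job is handed in when it is done.

```bash
ls; mkdir -p pics; cat > h.py <<'E'
import numpy as np, cv2
from cell import env, vision, job
from scipy.spatial.transform import Rotation as Ro
def save(p,n): cv2.imwrite(f'pics/{n}.png', cv2.cvtColor(p['pixels'],cv2.COLOR_RGB2BGR))
def T_tool(s):
    return Ro.from_euler('xyz',s['tcp_rot']).as_matrix(), np.array(s['eef_pos'])
def cam2world(p,at,s=None):
    at=np.array(at)
    if 'R' in p: return np.array(p['R']).T@(at-np.array(p['t']))
    R,t=T_tool(s); M=np.array(p['tool_from_camera']); return R@(M[:3,:3]@at+M[:3,3])+t
def ray(p,uv,z,s=None):
    K=np.array(p['intrinsics']); d=np.linalg.inv(K)@np.array([uv[0],uv[1],1.])
    o=cam2world(p,[0,0,0],s); e=cam2world(p,d,s)-o
    return o+e*(z-o[2])/e[2]
E
python3 - <<'E'
from h import *
s=env.state(); print(s)
for n in ['scene','side','wrist']:
    p=vision.read_camera(n); save(p,n+'0')
    for q in ['tag_plate','nut_bolt','setting_ring','oil_bottle','blue_board_padded_field','blue_board_bare_field','yellow_board_padded_field','yellow_board_bare_field','plain_bolt']:
        try:
            print(n,q,[(round(d['confidence'],2),cam2world(p,d['at'],s).round().tolist()) for d in vision.find_in(p,q)])
        except Exception as e: print(n,q,e)
print(env.state()['t'])
E
```

```text
pics
{'t': 0.0, 'joints': array([ 1.17241187e+00,  4.91584424e-01,  1.55947564e+00, -1.85525687e-05,
        1.09168296e+00, -1.05613975e-01]), 'qvel': array([ 0.00023266,  0.00010438,  0.00095366, -0.0007517 , -0.00171727,
        0.00047417]), 'tau': array([ 1.23296148e-03, -6.12634563e+01, -2.58188868e+01,  6.92810118e-02,
        4.81332676e-02, -1.10245649e-04]), 'eef_pos': array([180.27111559, 598.1736873 , 214.03727957]), 'tcp_rot': array([-3.14148775e+00,  1.14569939e-03,  1.27803446e+00]), 'ft_force': array([-0.4579468 ,  0.13281002, -0.68120404]), 'moment': array([-0.02652745, -0.00043105,  0.0373143 ]), 'opening': 1.0020743034111526}
scene tag_plate [(0.58, [471.0, 264.0, 12.0]), (0.57, [325.0, 316.0, 47.0])]
scene nut_bolt [(0.61, [513.0, 439.0, 7.0]), (0.51, [433.0, 345.0, 16.0])]
scene setting_ring [(0.77, [476.0, -132.0, 27.0]), (0.56, [381.0, 247.0, 14.0]), (0.55, [411.0, -217.0, 16.0])]
scene oil_bottle [(0.59, [325.0, 314.0, 49.0])]
scene blue_board_padded_field [(0.78, [509.0, 440.0, 8.0]), (0.69, [591.0, 301.0, 7.0])]
scene blue_board_bare_field [(0.67, [513.0, 44
[... 219 characters left out ...]
, [586.0, 303.0, 5.0])]
side setting_ring [(0.96, [362.0, 261.0, 16.0]), (0.67, [446.0, -131.0, 26.0]), (0.57, [396.0, -211.0, 13.0])]
side oil_bottle [(0.85, [324.0, 327.0, 49.0])]
side blue_board_padded_field [(0.68, [504.0, 444.0, 5.0])]
side blue_board_bare_field [(0.76, [504.0, 445.0, 11.0])]
side yellow_board_padded_field [(0.55, [582.0, 302.0, 7.0])]
side yellow_board_bare_field [(0.79, [580.0, 305.0, 3.0])]
side plain_bolt [(0.63, [705.0, 344.0, 24.0])]
wrist tag_plate []
wrist nut_bolt []
wrist setting_ring []
wrist oil_bottle []
wrist blue_board_padded_field []
wrist blue_board_bare_field []
wrist yellow_board_padded_field []
wrist yellow_board_bare_field []
wrist plain_bolt []
1.5
```

View pics/scene0.png

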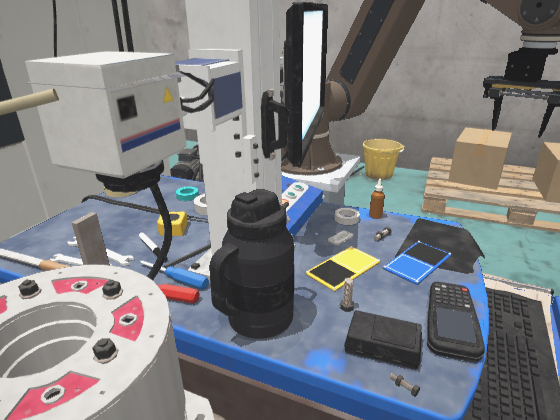

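View pics/side0.png

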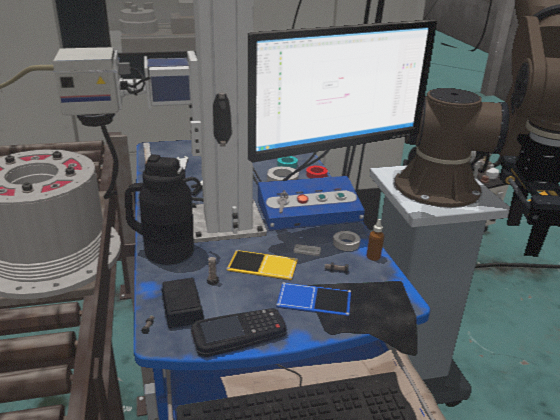

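View pics/wrist0.png

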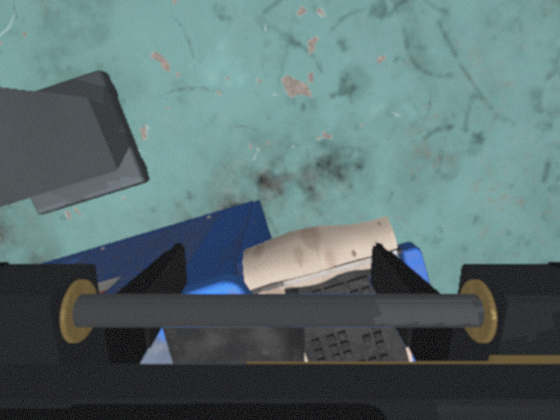

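```bash
python3 - <<'E'
from h import *
ps=vision.read_camera('scene'); pd=vision.read_camera('side'); s=env.state();pw=vision.read_camera('wrist')
def crop(p,n,x0,y0,x1,y1,k):
    c=cv2.cvtColor(p['pixels'][y0:y1,x0:x1],cv2.COLOR_RGB2BGR); cv2.imwrite(f'pics/{n}.png',cv2.resize(c,None,fx=k,fy=k,interpolation=cv2.INTER_CUBIC))
crop(ps,'sc1',290,160,490,310,4); crop(pd,'sd1',190,150,390,320,4-.5)
crop(ps,'sc2',150,170,350,260,4)
np.set_printoptions(precision=4,suppress=True)
print(pw['intrinsics'],pw['tool_from_camera'])
for p in (ps,pd): print(p['intrinsics'],cam2world(p,[0,0,0]))
for p in(ps,pd):
  for q in ['setting_ring','oil_bottle','tag_plate','nut_bolt','plain_bolt']:
    for r in vision.regions_of(p,q):
        m=r['pixels'];ys,xs=np.nonzero(m); x0,x1=xs.min(),xs.max()+1
        l=ray(p,(x0,ys[xs==x0].mean()),9);rr=ray(p,(x1,ys[xs==x1-1].mean()),9)
        print(q,round(r['confidence'],2),x0,x1,ys.min(),ys.max(),np.linalg.norm(l-rr).round(1),((l+rr)/2).round())
E
```

```text
[[354.6965   0.     277.9885]
 [  0.     354.6965 214.1114]
 [  0.       0.       1.    ]] [[   1.        0.0003   -0.0001    0.204 ]
 [  -0.0003    0.9671    0.2544  -71.287 ]
 [   0.0002   -0.2544    0.9671 -169.6366]
 [   0.        0.        0.        1.    ]]
[[401.9542   0.     280.5179]
 [  0.     401.9542 216.3731]
 [  0.       0.       1.    ]] [1273.9151  463.9925  484.4775]
[[542.5773   0.     275.0955]
 [  0.     542.5773 206.5124]
 [  0.       0.       1.    ]] [ 786.7778 1290.841   722.2446]
setting_ring 0.78 334 360 207 224 66.6 [366. 248.   9.]
setting_ring 0.64 176 198 186 200 63.1 [ 399. -223.    9.]
setting_ring 0.63 194 207 194 214 70.7 [ 456. -139.    9.]
setting_ring 0.48 369 385 179 218 121.2 [267. 305.   9.]
setting_ring 0.33 340 354 278 311 35.0 [696. 338.   9.]
oil_bottle 0.93 369 385 183 218 112.5 [266. 305.   9.]
tag_plate 0.8 328 353 230 244 65.0 [478. 263.   9.]
tag_plate 0.39 383 451 241 284 165.5 [508. 440.   9.]
plain_bolt 0.75 340 354 278 311 37.8 [695. 338.   9.]
setting_ring 0.9 268 299 166 180 93.4 [ 434. -129.    9.]
setting_ring 0.75 307 328 166 177 63.9 [ 327. -133.    9.]
setting_ring 0.52 278 298 156 167 63.1 [ 398. -221.    9.]
oil_bottle 0.97 367 384 219 259 67.6 [304. 286.   9.]
tag_plate 0.47 295 321 245 255 61.5 [467. 271.   9.]
nut_bolt 0.41 325 349 263 271 53.9 [421. 348.   9.]
plain_bolt 0.73 207 218 258 283 23.6 [701. 345.   9.]
```

View crops.

View pics/sc1.png

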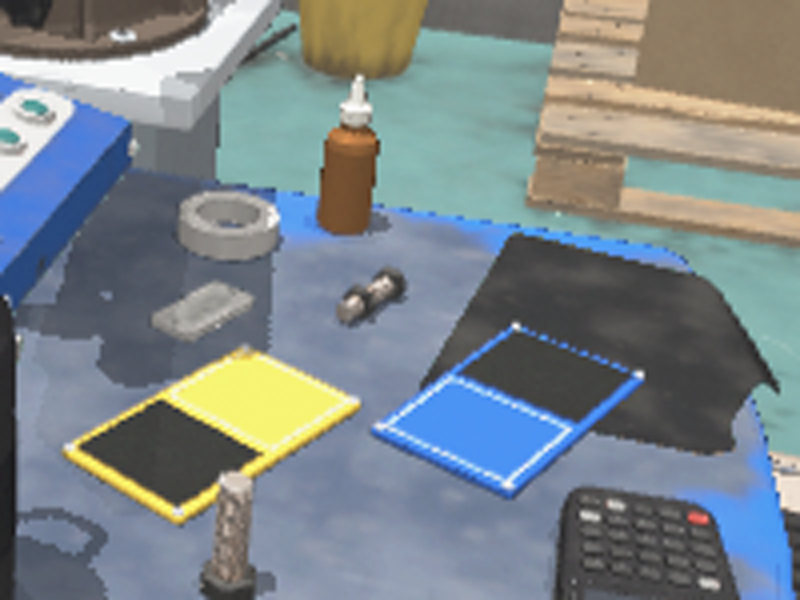

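View pics/sd1.png

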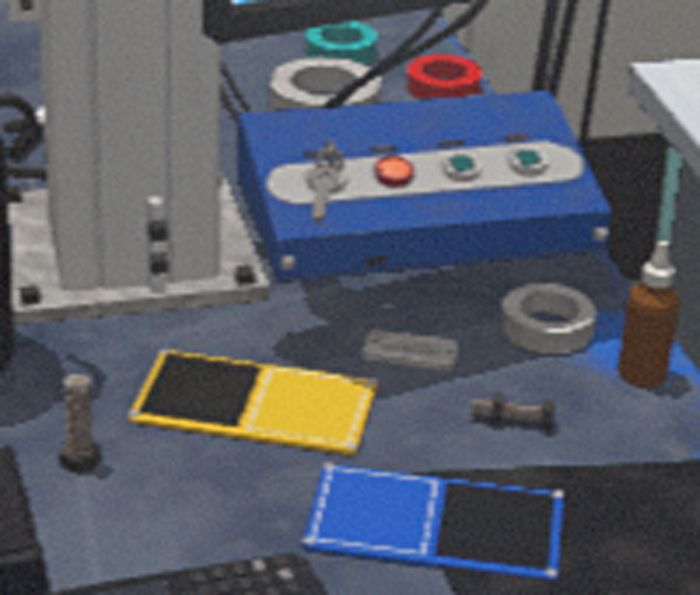

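```bash
python3 - <<'E'
from h import *
ps=vision.read_camera('scene'); pd=vision.read_camera('side')
np.set_printoptions(precision=1,suppress=True)
sc=lambda u,v:(290+u/4,160+v/4)
sd=lambda u,v:(190+u/3.5,150+v/3.5)
Y=[(68,450),(180,520),(360,403),(247,350)];B=[(377,428),(510,495),(643,375),(516,326)]
Yd=[(165,352),(133,414),(355,449),(376,382)];Bd=[(327,466),(306,542),(554,574),(561,494)]
for n,a,b in (('Y',Y,Yd),('B',B,Bd)):
    A=np.array([ray(ps,sc(*p),6) for p in a]);D=np.array([ray(pd,sd(*p),6) for p in b])
    print(n,A[:,:2].tolist(),A.mean(0),D[:,:2].tolist(),D.mean(0))
def tri(a,b):
    o1=cam2world(ps,[0,0,0]);e1=ray(ps,a,0)-o1;o2=cam2world(pd,[0,0,0]);e2=ray(pd,b,0)-o2
    t=np.linalg.lstsq(np.c_[e1,-e2],o2-o1,rcond=None)[0]; p1=o1+e1*t[0];p2=o2+e2*t[1];return (p1+p2)/2,np.linalg.norm(p1-p2)
print(tri((297,205),(253,160)),tri((326,155),(425,125)),tri((326,8),(438,20)),tri((290,3),(248,35)))
for q,a,b in (('bottle top',(379,180),(378,219)),('bolt',sc(371,297),sd(513,411)),('ring',sc(228,215),sd(548,302)),('plate',sc(205,308),sd(411,349)),('plain top',sc(236,478),sd(77,380))):
    print(q,tri(a,b))
E
python3 -m pendant '[[0,0,-20,0],[0,0,-40,0]]' 0
```

```text
Y [[635.4178568100816, 238.18541380277705], [668.4488369681133, 307.3241887582519], [534.9035440876642, 366.22804459500065], [505.9451735411044, 297.2967459255543]] [586.2 302.3   6. ] [[631.0494120955331, 239.65855918318766], [661.8778110860964, 305.8092620832167], [531.0025759466665, 367.20225079694114], [500.0101337730383, 298.8208408757556]] [581.  302.9   6. ]
B [[554.7934846265467, 378.9664156287307], [587.1310480066413, 449.27365638505376], [447.8961449639395, 502.3802806584647], [420.8453018768482, 432.6565662328735]] [502.7 440.8   6. ] [[552.1307173132795, 380.9288858675162], [580.4811423455113, 449.13719848282005], [446.8797731892547, 502.70688409219474], [418.6122746506452, 433.5299928004598]] [499.5 441.6   6. ]
(array([595.2, 190.6, 173.6]), np.float64(76.4877067991035)) (array([135.3, 101.5, 160.4]), np.float64(149.60670763922087)) (array([133.4,  94.2, 488.7]), np.float64(8.239470215403008)) (array([596.5, 184.7, 489.8]), np.float64(5.2984679319868695))
bottle top (array([319.3, 310.7, 101.5]), np.float64(1.1905021412846175))
bolt (array([422.4, 349.9,   8.3]), np.float64(1.0368540896762983))
ring (array([364.8, 246.2,  17.5]), np.float64(5.020325830825853))
plate (array([465.8, 261.6,   3.6]), np.float64(0.1782567997067662))
plain top (array([699.6, 339.4,  60.3]), np.float64(0.7080181072959107))
t: 2.5
eef_pos: [180.4, 598.4, 255.0]
tcp_rot: [-3.142, 0.0, 1.278]
ft_force: [0.9, 0.5, -0.1]
opening: 0.998
```

```bash
python3 - <<'E'
import cv2
a=cv2.imread('pics/scene0.png')[0:215,180:420]; b=cv2.imread('pics/side0.png')[0:240,230:560]
cv2.imwrite('pics/m1.png',cv2.resize(a,None,fx=2.7,fy=2.7,interpolation=2)); cv2.imwrite('pics/m2.png',cv2.resize(b,None,fx=2.4,fy=2.4,interpolation=2))
E
```

```text
(no output)
```

View pics/m1.png

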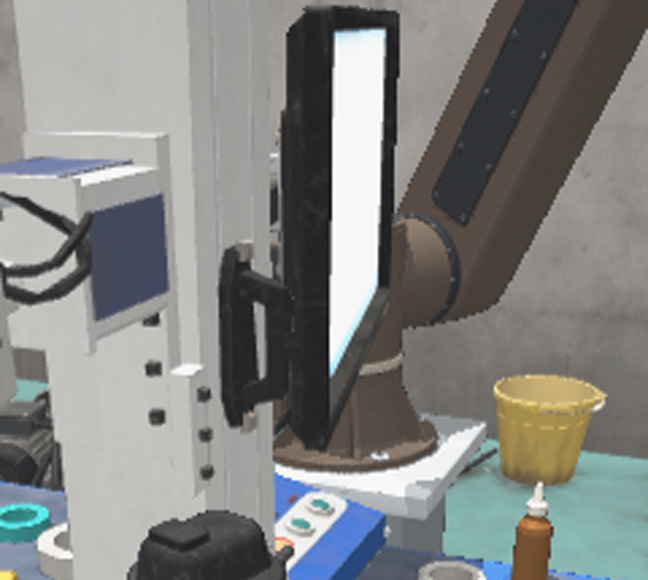

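View pics/m2.png

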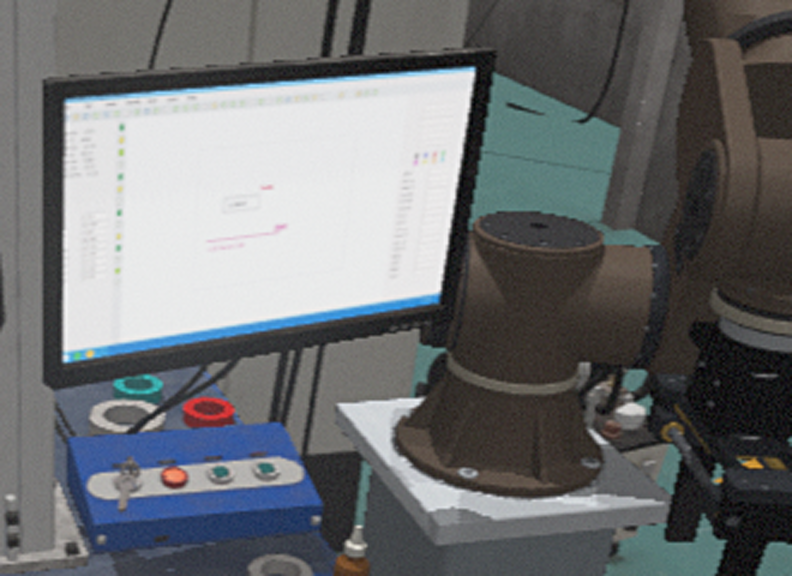

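```bash
python3 - <<'E'
from h import *
ps=vision.read_camera('scene'); pd=vision.read_camera('side')
np.set_printoptions(precision=1,suppress=True)
def tri(a,b):
    o1=cam2world(ps,[0,0,0]);e1=ray(ps,a,0)-o1;o2=cam2world(pd,[0,0,0]);e2=ray(pd,b,0)-o2
    t=np.linalg.lstsq(np.c_[e1,-e2],o2-o1,rcond=None)[0]; p1=o1+e1*t[0];p2=o2+e2*t[1];return (p1+p2)/2,np.linalg.norm(p1-p2)
for a,b in (((303,4),(248.7,33)),((299,165.5),(249.6,159.6)),((327.4,4.5),(435.8,21.7)),((323.7,107.4),(413,135))): print(tri(a,b))
E
```

```text
(array([598.1, 206.4, 493. ]), np.float64(4.905357858406232))
(array([595.5, 202.2, 219.1]), np.float64(2.3023051969312793))
(array([143.7, 102.2, 491.8]), np.float64(2.027805548076166))
(array([160.5, 110.7, 225. ]), np.float64(16.027000344389005))
```

```bash
python3 -m pendant '[[-29,59,0,10],[-58,118,0,20],[-87,178,0,30],[-116,237,0,40],[-145,296,0,50],[-173,355,0,60],[-173,355,0,60.6],[-173,355,0,60.6]]' 0
cat >> h.py <<'E'
def plan(target,yaw_deg,z=None):
    s=env.state();R,t=T_tool(s);d=np.array(list(target)+([z] if z is not None else []),float)-t
    yaw=np.degrees(s['tcp_rot'][2]); print('from',t.round(1),'yaw',round(yaw,1),'shift',(R.T@d).round(1),'turn',round(-(yaw_deg-yaw+90)%180-90,1))
E
python3 - <<'E'
from h import *
np.set_printoptions(precision=1,suppress=True)
s=env.state();p=vision.read_camera('wrist');save(p,'w1');print(s['eef_pos'],s['tcp_rot'],s['joints'])
for q in ['tag_plate','nut_bolt','setting_ring','oil_bottle','blue_board_padded_field','yellow_board_padded_field']:
    print(q,[(round(d['confidence'],2),cam2world(p,d['at'],s).round().tolist()) for d in vision.find_in(p,q)])
E
```

```text
t: 3.6
eef_pos: [470.9, 330.3, 255.4]
tcp_rot: [-3.139, -0.001, 0.22]
ft_force: [-0.3, 0.6, 0.3]
opening: 1.001
[470.9 330.3 255.4] [-3.1 -0.   0.2] [0.5 0.4 1.6 0.  1.1 0.3]
tag_plate [(0.88, [466.0, 266.0, 5.0])]
nut_bolt [(0.86, [424.0, 351.0, 14.0])]
setting_ring [(0.57, [359.0, 254.0, 18.0])]
oil_bottle [(0.69, [328.0, 318.0, 62.0]), (0.35, [572.0, 306.0, 4.0])]
blue_board_padded_field [(0.71, [499.0, 442.0, 3.0])]
yellow_board_padded_field [(0.78, [574.0, 302.0, 6.0])]
```

View pics/w1.png

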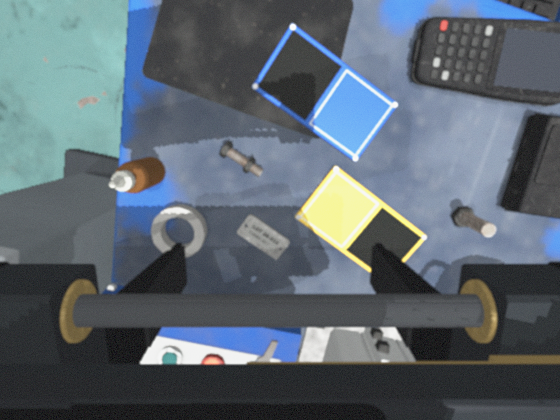

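```bash
python3 - <<'E'
from h import *
np.set_printoptions(precision=1,suppress=True)
s=env.state();p=vision.read_camera('wrist')
im=cv2.cvtColor(p['pixels'],cv2.COLOR_RGB2BGR)
cv2.imwrite('pics/w1z.png',cv2.resize(im[120:290,90:290],None,fx=4,fy=3.5,interpolation=2))
for n,c in (('B',[(293,27),(395,104),(355,158),(255,86)]),('Y',[(336,168),(426,237),(298,216)])):
    W=np.array([ray(p,x,6,s)[:2] for x in c]);print(n,W.tolist(), W.mean(0) if n=='B' else (W[1]+W[2])/2)
for q,z in (('tag_plate',6),('nut_bolt',14),('setting_ring',18),('oil_bottle',74),('plain_bolt',60)):
    for r in vision.regions_of(p,q)[:2]:
        m=r['pixels'].astype(np.uint8);ys,xs=np.nonzero(m)
        W=np.array([ray(p,(x+.0,y),z,s)[:2] for x,y in zip(xs,ys)],np.float32)
        print(q,round(r['confidence'],2),xs.mean(),ys.mean(),cv2.minAreaRect(W),W.mean(0))
E
```

```text
B [[448.79947218715546, 501.16689465475207], [579.8167289303806, 449.60711010760116], [552.2307665908658, 381.12726766030727], [421.2059153154998, 433.434344716709]] [500.5 441.3]
Y [[533.4992116446097, 364.8473516685454], [665.2844255648411, 306.56666426771596], [503.3990436830304, 297.7788849412045]] [584.3 302.2]
tag_plate 0.95 262.5339285714286 237.9232142857143 ((467.2955322265625, 260.2002868652344), (30.66578483581543, 61.80539321899414), 66.11317443847656) [467.  260.5]
nut_bolt 0.87 240.50813743218808 160.70886075949366 ((423.95037841796875, 349.37872314453125), (20.409896850585938, 53.6223258972168), 71.33157348632812) [422.3 349.3]
setting_ring 0.7 178.87144790257105 229.23004059539917 ((366.32171630859375, 250.86460876464844), (64.78096771240234, 65.37918853759766), 89.43307495117188) [366.3 253.1]
oil_bottle 0.58 138.42661179698217 176.1488340192044 ((328.8890380859375, 318.5837707519531), (58.03463363647461, 32.32908248901367), 38.61197280883789) [330.6 319.4]
oil_bottle 0.32 355.47465581977474 221.0907384230288 ((560.7623291015625, 316.2784729003906), (67.01190185546875, 123.33024597167969), 65.7806167602539) [554.8 322. ]
plain_bolt 0.67 471.30989956958393 223.16212338593974 ((682.8709106445312, 345.31182861328125), (22.167621612548828, 52.64533615112305), 82.5125961303711) [680.7 344.3]
```

View pics/w1z.png

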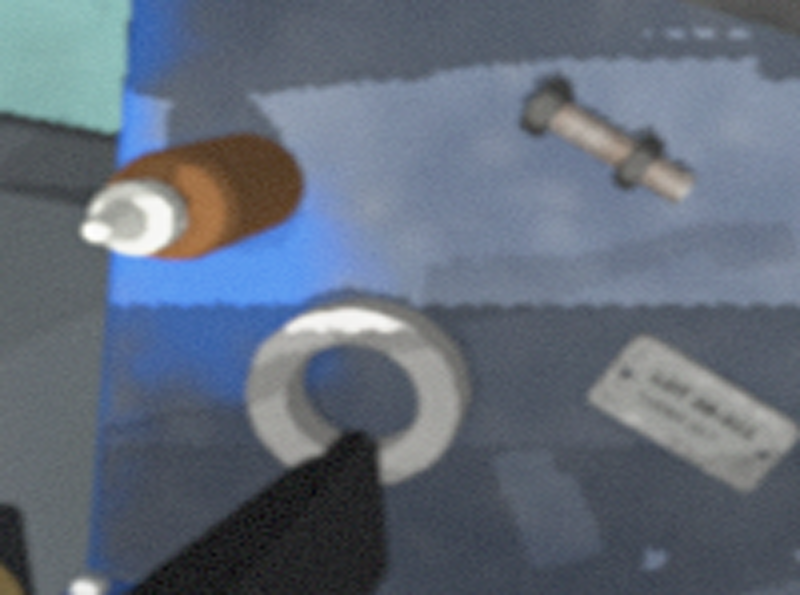

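```bash
python3 - <<'E'
from h import *
np.set_printoptions(precision=1,suppress=True)
s=env.state();p=vision.read_camera('wrist')
print(ray(p,(90+342/4,120+395/3.5),18,s),ray(p,(90+95/4,120+232/3.5),104,s),'shoulder',ray(p,(90+168/4,120+200/3.5),74,s))
plan((366,249),12.7,120)
print(s['joints'])
E
```

```text
[363.5 247.3  18. ] [320.8 311.6 104. ] shoulder [325.1 316.5  74. ]
from [470.5 331.  256.1] yaw 12.6 shift [-120.2   57.6  135.7] turn -0.1
[0.5 0.4 1.6 0.  1.1 0.3]
```

```bash
python3 -m pendant '[[-40,19,40,0],[-80,38,80,0],[-121,58,120,0],[-121,58,155,0],[-121,58,185,0],[-121,58,190,0]]' 0
python3 - <<'E'
from h import *
s=env.state();print(s['joints'],s['tau'].round(1));p=vision.read_camera('wrist');save(p,'w2')
plan((364.5,247.5),12.7,3)
E
```

```text
t: 5.05
eef_pos: [364.9, 248.3, 64.6]
tcp_rot: [-3.139, 0.001, 0.22]
ft_force: [-0.2, -0.6, -0.4]
opening: 0.999
[0.44603826 0.48405306 2.14688206 0.00480593 0.51072122 0.22158235] [ -0.1 -45.8 -11.5   0.   -0.4  -0. ]
from [365.2 248.5  65. ] yaw 12.6 shift [-0.9  0.9 62. ] turn -0.1
```

View pics/w2.png

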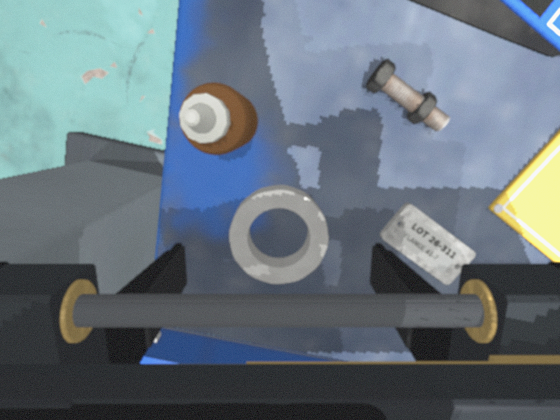

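```bash
python3 - <<'E'
from h import *
s=env.state();p=vision.read_camera('wrist')
print(ray(p,(279,236),18,s).round(1),'bottle',ray(p,(194,118),104,s).round(1),ray(p,(207,116),80,s).round(1))
m=vision.regions_of(p,'tag_plate')
for q,z in (('tag_plate',6),('nut_bolt',13)):
  for r in vision.regions_of(p,q)[:1]:
    ys,xs=np.nonzero(r['pixels']);W=np.array([ray(p,(x,y),z,s)[:2] for x,y in zip(xs,ys)],np.float32);print(q,cv2.minAreaRect(W))
E
python3 -m pendant '[[0,1,20,0],[0,1,40,0],[0,1,55,0],[0,1,62,0],[0,1,62,0]]' 0
```

```text
[366.  248.7  18. ] bottle [320.4 312.5 104. ] [320.2 313.6  80. ]
tag_plate ((466.299072265625, 260.6791076660156), (29.911924362182617, 63.61709976196289), 66.69764709472656)
nut_bolt ((422.8173828125, 347.30242919921875), (20.27564811706543, 55.47576141357422), 68.3497543334961)
t: 5.92
eef_pos: [366.4, 248.2, 4.9]
tcp_rot: [-3.138, -0.004, 0.221]
ft_force: [0.1, 0.3, -0.6]
opening: 1.001
```

```bash
python3 -m pendant '[[0,0,1,0],[0,0,1,0],[0,0,1,0],[0,0,1,0]]' 1; python3 -m pendant '[[0,0,-10,0],[0,0,-25,0],[0,0,-45,0],[0,0,-50,0]]' 1; python3 -c "
from h import *
plan((617,287.8),12.7,45)"
```

```text
t: 6.42
eef_pos: [366.4, 248.2, 4.1]
tcp_rot: [-3.138, -0.004, 0.221]
ft_force: [-0.4, 0.2, 3.5]
opening: 0.658
t: 6.92
eef_pos: [366.6, 248.2, 55.3]
tcp_rot: [-3.138, -0.006, 0.221]
ft_force: [0.8, -0.1, -1.4]
opening: 0.66
from [366.6 248.2  55.3] yaw 12.6 shift [252.9  16.2  11.7] turn -0.1
```

```bash
python3 -m pendant '[[42,0,0,0],[95,4,0,0],[148,8,0,0],[200,12,0,0],[240,15,0,0],[253,16,0,0],[253,16,0,0],[253,16,0,0]]' 1; python3 - <<'E'
from h import *
s=env.state();p=vision.read_camera('wrist');save(p,'w3');print(s['tau'].round(1))
plan((617,287.8),12.7,10)
E
```

```text
t: 7.92
eef_pos: [615.6, 287.9, 56.5]
tcp_rot: [-3.138, -0.004, 0.221]
ft_force: [0.1, -0.3, -2.3]
opening: 0.665
[ -0.4 -72.  -21.8   0.1  -0.    0. ]
from [615.8 287.9  56.8] yaw 12.7 shift [ 0.9  0.6 46.8] turn -0.0
```

View pics/w3.png

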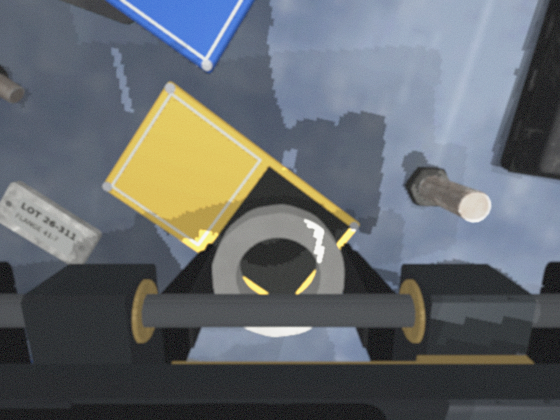

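```bash
python3 - <<'E'
from h import *
s=env.state();p=vision.read_camera('wrist')
a,b,c=[ray(p,u,6,s)[:2] for u in ((170,88),(355,224),(107,186))]
y=(a-b)/np.linalg.norm(a-b);m=(b+c)/2;print(a,b,c,m,np.linalg.norm(a-b),np.linalg.norm(a-c),'pad',m-36*y,'bare',m+36*y)
print(ray(p,(480,207),60,s))
E
python3 -m pendant '[[1,0,15,0],[1,0,30,0],[1,0,42,0],[1,0,47,0],[1,0,47,0]]' 1
```

```text
[534.43570987 362.18920313] [663.3208807  305.79761826] [504.33804861 295.7108166 ] [583.82946465 300.75421743] 140.6819039668823 72.97427690513693 pad [616.81072251 286.32381097] bare [550.8482068  315.18462388]
[704.51530874 339.78376596  60.        ]
t: 8.65
eef_pos: [616.6, 288.3, 10.1]
tcp_rot: [-3.138, -0.004, 0.221]
ft_force: [-4.2, -1.9, 6.0]
opening: 0.659
```

```bash
python3 -m pendant '[[0,0,0,0],[0,0,0,0],[0,0,0,0]]' 0; python3 -m pendant '[[0,0,-20,0],[0,0,-60,0],[0,0,-110,0],[0,0,-120,0],[0,0,-120,0]]' 0; python3 - <<'E'
from h import *
s=env.state();p=vision.read_camera('wrist');save(p,'w4')
plan((466.8,260.4),66.3,60);plan((466.8,260.4),-113.7,60)
E
```

```text
t: 9.02
eef_pos: [616.7, 288.3, 10.0]
tcp_rot: [-3.138, -0.004, 0.221]
ft_force: [0.3, -0.6, 0.1]
opening: 0.919
t: 9.65
eef_pos: [616.5, 287.9, 131.3]
tcp_rot: [-3.138, -0.006, 0.221]
ft_force: [0.1, 0.7, -0.0]
opening: 1.002
from [616.  287.7 129.9] yaw 12.7 shift [-151.8   -5.9   69.4] turn -53.6
from [616.  287.7 129.9] yaw 12.7 shift [-151.8   -5.9   69.4] turn -53.6
```

View pics/w4.png

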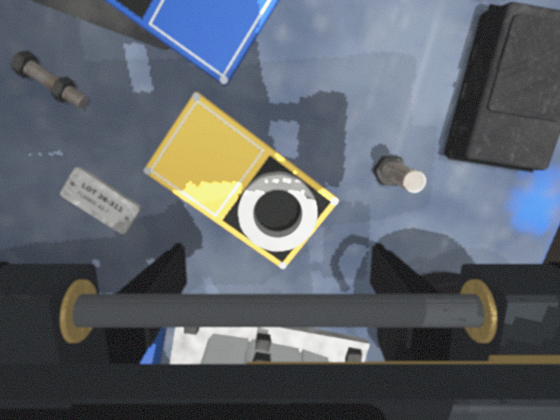

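```bash
python3 - <<'E'
from h import *
np.set_printoptions(precision=0,suppress=True)
p=vision.read_camera('side');save(p,'side5')
f=lambda u,v,z:ray(p,(190+u/3.5,150+v/3.5),z)
print('box bottom',f(290,275,0),f(605,250,0),'pillar base',f(265,290,0))
for z in(40,60,80):print(f(272,245,z))
s=p['pixels'][40:270,380:560]
E
```

```text
box bottom [526. 148.   0.] [286. 154.   0.] pillar base [548. 165.   0.]
[544. 170.  40.]
[551. 203.  60.]
[558. 236.  80.]
```

View pics/side5.png

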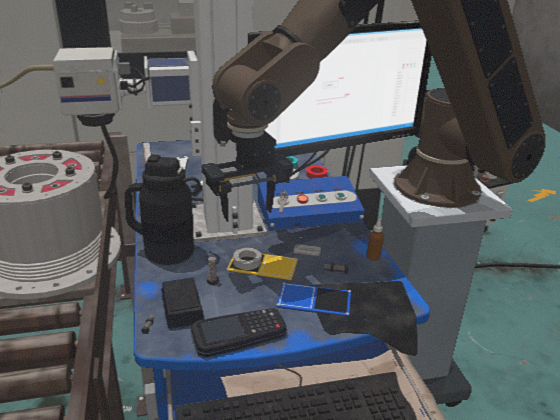

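```bash
python3 -m pendant '[[-40,-40,10,0],[-85,-62,40,-5],[-95,-62,65,-15],[-105,-55,68,-25],[-120,-35,69,-35],[-135,-20,69,-45],[-152,-6,69,-53.6],[-152,-6,69,-53.6]]' 0; python3 - <<'E'
from h import *
s=env.state();p=vision.read_camera('wrist');save(p,'w6')
r=vision.regions_of(p,'tag_plate')[0]
ys,xs=np.nonzero(r['pixels']);W=np.array([ray(p,(x,y),6,s)[:2] for x,y in zip(xs,ys)],np.float32);a=cv2.minAreaRect(W);print(a)
plan(a[0],66.3,1)
E
```

```text
t: 10.75
eef_pos: [465.3, 259.5, 58.9]
tcp_rot: [-3.14, -0.002, 1.155]
ft_force: [0.3, 0.0, 1.0]
opening: 1.002
((467.06756591796875, 259.8038330078125), (31.604150772094727, 62.67930221557617), 67.21991729736328)
from [466.7 260.6  59.3] yaw 66.1 shift [-0.8  0.7 58.3] turn -0.2
```

View pics/w6.png

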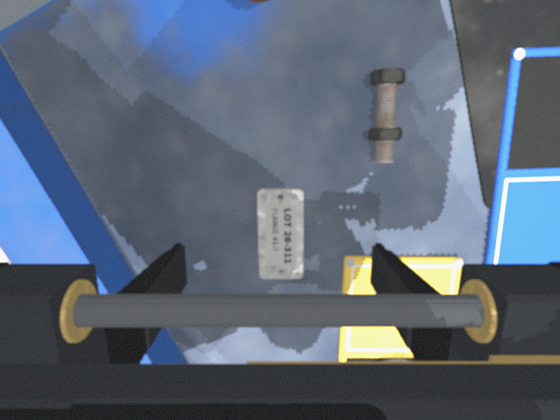

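```bash
python3 -c "
from h import *
s=env.state();p=vision.read_camera('wrist')
print(ray(p,(125,250),0,s),ray(p,(40,100),0,s))"
python3 -m pendant '[[0,0,20,0],[0,0,40,0],[0,0,53,0],[0,0,58,-0.2],[0,0,58,-0.2],[0,0,58,-0.2]]' 0.4
```

```text
[437.36123366 159.51269198   0.        ] [331.10429332 161.35130094   0.        ]
t: 11.65
eef_pos: [467.2, 261.2, 1.9]
tcp_rot: [3.141, -0.005, 1.157]
ft_force: [-0.6, 0.5, 0.3]
opening: 0.603
```

```bash
python3 -m pendant '[[0,0,0.5,0],[0,0,0.5,0],[0,0,0.5,0],[0,0,0.5,0]]' 1; python3 -m pendant '[[0,0,-10,0],[0,0,-25,0],[0,0,-35,0],[0,0,-35,0]]' 1; python3 -c "
from h import *
plan((467,454.5),68.5,45)"
```

```text
t: 12.15
eef_pos: [467.2, 261.3, 1.5]
tcp_rot: [3.141, -0.005, 1.157]
ft_force: [-0.2, -0.1, 2.2]
opening: 0.312
t: 12.65
eef_pos: [467.6, 261.3, 37.6]
tcp_rot: [3.14, -0.006, 1.157]
ft_force: [-0.0, 0.5, -1.1]
opening: 0.309
from [467.6 261.3  37.6] yaw 66.3 shift [176.7 -78.2  -6.4] turn -2.2
```

```bash
python3 -m pendant '[[35,-15,-6,0],[80,-35,-6,0],[125,-55,-6,-2],[165,-73,-6,-2.2],[177,-78,-6,-2.2],[177,-78,-6,-2.2],[177,-78,-6,-2.2]]' 1; python3 - <<'E'
from h import *
s=env.state();p=vision.read_camera('wrist');save(p,'w7')
plan((467,454.5),68.5,8)
E
```

```text
t: 13.52
eef_pos: [467.3, 453.3, 44.4]
tcp_rot: [3.14, -0.005, 1.195]
ft_force: [-0.9, -0.4, -1.4]
opening: 0.309
from [467.5 453.3  44.5] yaw 68.4 shift [ 0.7 -0.9 36.5] turn -0.1
```

View pics/w7.png

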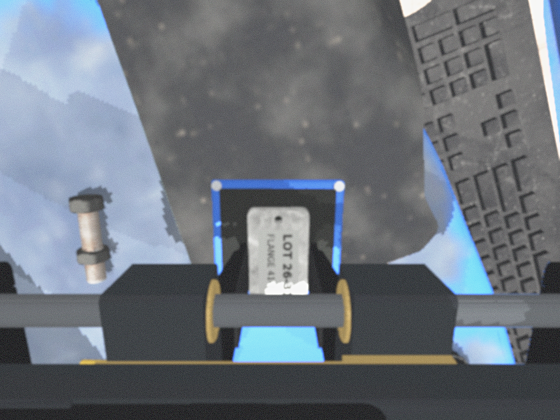

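```bash
python3 -m pendant '[[0.5,-1,15,0],[0.5,-1,28,0],[0.5,-1,36.5,0],[0.5,-1,37,0],[0.5,-1,37,0]]' 1;  python3 -m pendant '[[0,0,0,0],[0,0,0,0],[0,0,0,0]]' 0.4; python3 -m pendant '[[0,0,-20,0],[0,0,-60,0],[0,0,-90,0],[0,0,-90,0]]' 0.4; python3 - <<'E'
from h import *
s=env.state();p=vision.read_camera('wrist');save(p,'w8')
plan((417,350.5),71,60)
E
```

```text
t: 14.2
eef_pos: [466.8, 454.3, 7.1]
tcp_rot: [3.14, -0.005, 1.194]
ft_force: [0.1, 0.1, -1.3]
opening: 0.31
t: 14.58
eef_pos: [466.8, 454.3, 7.2]
tcp_rot: [3.14, -0.005, 1.194]
ft_force: [0.3, 0.9, 0.4]
opening: 0.562
t: 15.08
eef_pos: [467.4, 454.8, 101.0]
tcp_rot: [3.137, -0.01, 1.194]
ft_force: [0.1, 0.1, -0.6]
opening: 0.599
from [466.8 454.3  99.1] yaw 68.4 shift [-115.1   -8.3   38.2] turn -2.6
```

View pics/w8.png

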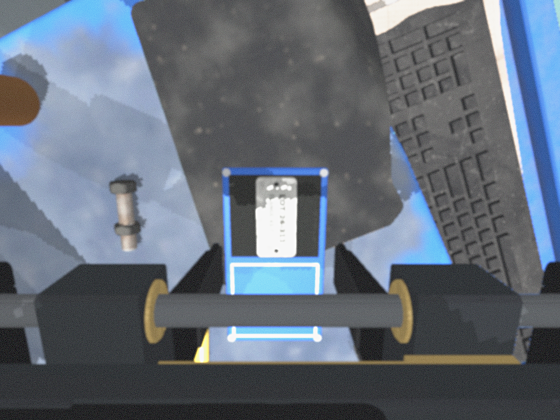

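```bash
python3 -m pendant '[[-40,-3,10,0],[-80,-6,25,-2],[-112,-8,38,-2.6],[-115,-8,38,-2.6],[-115,-8,38,-2.6]]' 0.4; python3 - <<'E'
from h import *
s=env.state();p=vision.read_camera('wrist');save(p,'w9')
for z in (9,12):
  r=vision.regions_of(p,'nut_bolt')[0]
  ys,xs=np.nonzero(r['pixels']);W=np.array([ray(p,(x,y),z,s)[:2] for x,y in zip(xs,ys)],np.float32);a=cv2.minAreaRect(W);print(a)
plan((417,350.5),71,3)
E
```

```text
t: 15.75
eef_pos: [417.9, 350.9, 60.3]
tcp_rot: [3.138, -0.008, 1.239]
ft_force: [0.1, 0.3, -0.8]
opening: 0.602
((424.3992004394531, 347.86468505859375), (20.68832015991211, 56.6616325378418), 69.18965148925781)
((423.3800354003906, 348.2092590332031), (20.407001495361328, 55.891170501708984), 69.1896743774414)
from [417.9 351.3  60.4] yaw 71.1 shift [-1.5 -0.8 57.4] turn 0.1
```

View pics/w9.png

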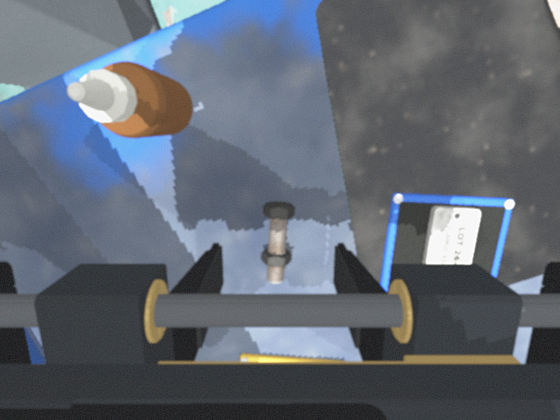

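```bash
python3 - <<'E'
from h import *
np.set_printoptions(precision=1,suppress=True)
s=env.state();p=vision.read_camera('wrist')
for u,z in (((278.5,218),9),((277,248),13),((277.5,233),12),((275,283),10),((278,203),10)): print(u,ray(p,u,z,s))
plan((417,350.5),71,3)
E
```

```text
(278.5, 218) [408.4 355.5   9. ]
(277, 248) [426.1 348.4  13. ]
(277.5, 233) [416.9 351.9  12. ]
(275, 283) [450.5 338.6  10. ]
(278, 203) [398.6 358.5  10. ]
from [417.7 351.2  60.3] yaw 71.1 shift [-1.4 -0.7 57.3] turn 0.1
```

```bash
python3 -m pendant '[[0,-0.7,20,2],[0,-0.7,40,2],[0,-0.7,53,2],[0,-0.7,58,2],[0,-0.7,58,2]]' 0.4; python3 -m pendant '[[0,0,0,0],[0,0,0,0],[0,0,0,0],[0,0,0,0]]' 1; python3 -m pendant '[[0,0,-10,0],[0,0,-25,0],[0,0,-45,0],[0,0,-45,0]]' 1; python3 - <<'E'
from h import *
s=env.state();p=vision.read_camera('wrist');save(p,'w10')
plan((534,428.1),68.5,50)
E
```

```text
t: 16.58
eef_pos: [417.5, 351.9, 2.4]
tcp_rot: [3.138, -0.008, 1.205]
ft_force: [-0.6, -0.7, -0.3]
opening: 0.601
t: 17.08
eef_pos: [417.5, 351.9, 2.5]
tcp_rot: [3.138, -0.009, 1.205]
ft_force: [-0.1, 0.2, 0.4]
opening: 0.237
t: 17.58
eef_pos: [417.9, 352.1, 49.4]
tcp_rot: [3.136, -0.011, 1.205]
ft_force: [0.3, 0.1, -0.0]
opening: 0.0
from [417.6 351.8  48.5] yaw 69.1 shift [112.8  81.5   0. ] turn 0.6
```

View pics/w10.png

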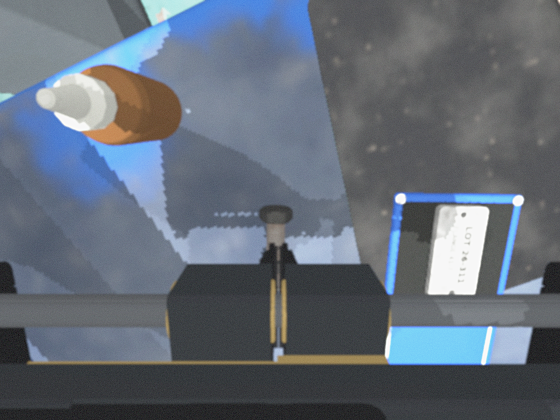

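```bash
python3 -m pendant '[[0,0,-12,0],[0,0,-12,0],[0,0,-12,0],[0,0,-12,0],[0,0,-12,0]]' 0.6; python3 - <<'E'
from h import *
s=env.state();p=vision.read_camera('wrist');save(p,'w11');print(s['eef_pos'])
E
```

```text
t: 18.25
eef_pos: [417.4, 351.7, 60.2]
tcp_rot: [3.137, -0.01, 1.205]
ft_force: [-1.0, 0.6, -0.1]
opening: 0.395
[417.36126731 351.68510775  60.16848988]
```

View pics/w11.png

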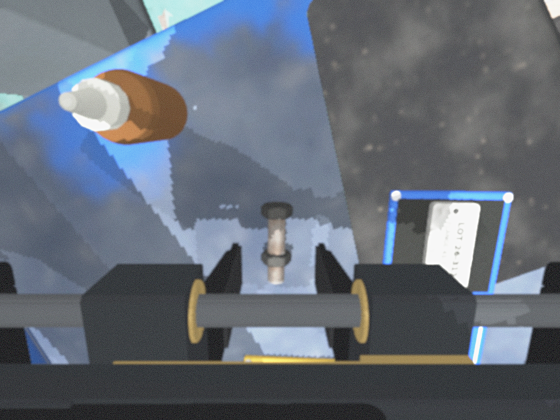

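```bash
python3 -m pendant '[[0,0,20,0],[0,0,40,0],[0,0,53,0],[0,0,58,0],[0,0,58,0]]' 0.6; python3 -m pendant '[[0,0,0,0],[0,0,0,0],[0,0,0,0],[0,0,0,0],[0,0,0,0],[0,0,0,0]]' 1
```

```text
t: 18.92
eef_pos: [417.9, 352.1, 2.2]
tcp_rot: [3.137, -0.01, 1.205]
ft_force: [-0.7, 0.5, -0.5]
opening: 0.4
t: 19.68
eef_pos: [417.9, 352.2, 2.4]
tcp_rot: [3.137, -0.01, 1.205]
ft_force: [-1.4, -0.6, 4.9]
opening: 0.119
```

```bash
python3 -m pendant '[[0,0,-10,0],[0,0,-25,0],[0,0,-45,0],[0,0,-48,0],[0,0,-48,0]]' 1; python3 - <<'E'
from h import *
s=env.state();p=vision.read_camera('wrist');save(p,'w12')
plan((527.7,430.5),69,50)
E
```

```text
t: 20.3
eef_pos: [417.6, 351.8, 50.7]
tcp_rot: [3.136, -0.01, 1.205]
ft_force: [-0.2, -0.7, -1.4]
opening: 0.115
from [417.4 351.7  50.3] yaw 69.1 shift [113.   74.8   1.7] turn 0.1
```

View pics/w12.png

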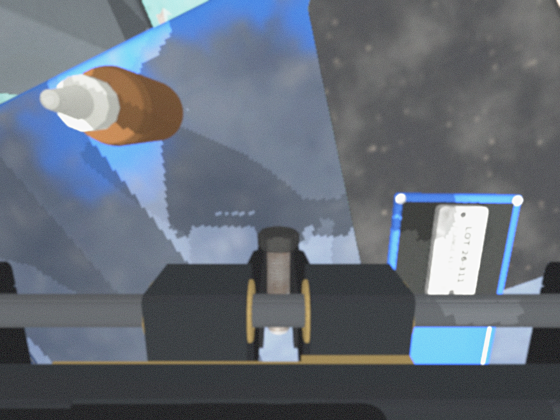

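Bolt held, head at the top of the picture (278,238). Carry it over to the bare field.

```bash
python3 -m pendant '[[25,16,0,0],[55,37,0,0],[85,56,0,0],[108,71,0,0],[113,75,0,0],[113,75,0,0],[113,75,0,0]]' 1; python3 - <<'E'
from h import *
s=env.state();p=vision.read_camera('wrist');save(p,'w13')
plan((527.7,430.5),69,8.4)
E
```

```text
t: 21.22
eef_pos: [527.0, 429.9, 51.5]
tcp_rot: [3.138, -0.009, 1.205]
ft_force: [-0.4, -0.2, -0.4]
opening: 0.121
from [527.2 430.   51.7] yaw 69.1 shift [ 0.3  0.2 43.3] turn 0.1
```

View pics/w13.png

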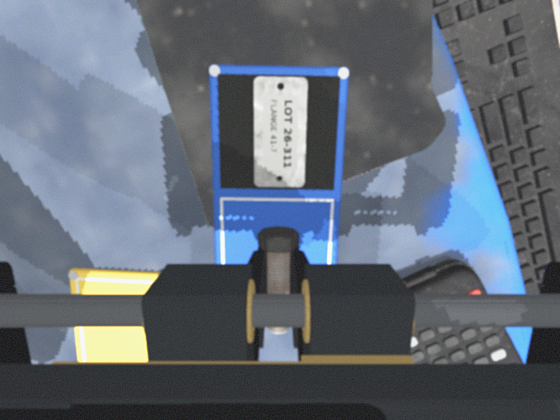

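```bash
python3 -m pendant '[[0,0,15,0],[0,0,30,0],[0,0,40,0],[0,0,43,0],[0,0,43,0]]' 1;  python3 -m pendant '[[0,0,0,0],[0,0,0,0],[0,0,0,0],[0,0,0,0]]' 0.65; python3 -m pendant '[[0,0,-20,0],[0,0,-60,0],[0,0,-90,0],[0,0,-90,0],[0,0,-90,0]]' 0; python3 - <<'E'
from h import *
np.set_printoptions(precision=1,suppress=True)
s=env.state();p=vision.read_camera('wrist');save(p,'w14')
for q,z in (('nut_bolt',12+6),('tag_plate',12)):
  r=vision.regions_of(p,q)[0]
  ys,xs=np.nonzero(r['pixels']);W=np.array([ray(p,(x,y),z,s)[:2] for x,y in zip(xs,ys)],np.float32);print(q,cv2.minAreaRect(W))
plan((320.5,312.5),32,130)
E
```

```text
t: 21.9
eef_pos: [527.2, 430.2, 8.5]
tcp_rot: [3.138, -0.009, 1.205]
ft_force: [-1.3, -0.7, 0.9]
opening: 0.114
t: 22.4
eef_pos: [527.3, 430.2, 8.5]
tcp_rot: [3.138, -0.009, 1.205]
ft_force: [-0.1, 0.3, -0.6]
opening: 0.349
t: 23.02
eef_pos: [526.5, 429.5, 98.7]
tcp_rot: [3.138, -0.009, 1.205]
ft_force: [-0.2, 0.5, -0.8]
opening: 0.82
nut_bolt ((532.5108032226562, 427.96246337890625), (19.534709930419922, 55.673744201660156), 69.62625885009766)
tag_plate ((467.8468933105469, 453.7798767089844), (29.73968505859375, 61.325950622558594), 68.24990844726562)
from [526.3 429.4  97.5] yaw 69.1 shift [-182.4 -150.4  -34.2] turn 37.1
```

View pics/w14.png

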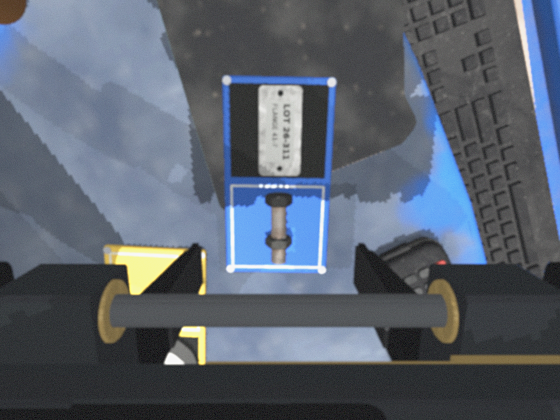

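```bash
python3 -m pendant '[[0,0,-30,0],[-45,-35,-43,7],[-90,-75,-43,17],[-135,-110,-43,27],[-175,-145,-43,37],[-182,-150,-43,37],[-182,-150,-43,37],[-182,-150,-43,37]]' 0; python3 - <<'E'
from h import *
s=env.state();p=vision.read_camera('wrist');save(p,'w15');print(s['joints'])
plan((320.5,312.5),32,36)
E
```

```text
t: 24.18
eef_pos: [322.2, 313.4, 138.6]
tcp_rot: [-3.14, -0.008, 0.56]
ft_force: [0.1, -0.1, -0.0]
opening: 1.001
[0.62349013 0.35299105 2.0661945  0.00229192 0.71397249 0.06130867]
from [322.  313.3 138.5] yaw 32.1 shift [-2.600e+00  1.000e-01  1.025e+02] turn 0.1
```

View pics/w15.png

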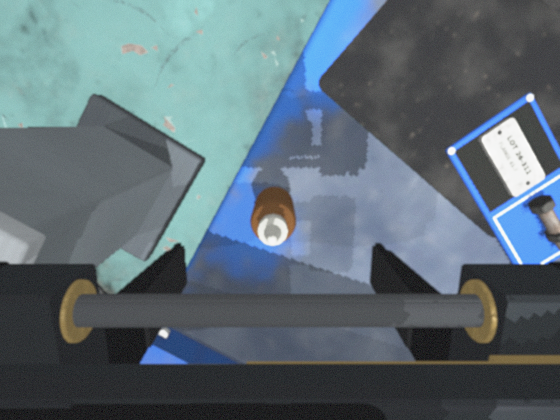

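```bash
python3 - <<'E'
from h import *
np.set_printoptions(precision=1,suppress=True)
s=env.state();p=vision.read_camera('wrist')
im=cv2.cvtColor(p['pixels'],cv2.COLOR_RGB2BGR);cv2.imwrite('pics/w15z.png',cv2.resize(im[160:280,200:340],None,fx=5,fy=5,interpolation=2))
for u,z in (((271.5,239),104),((272,232),78)): print(ray(p,u,z,s))
E
```

```text
[317.9 313.3 104. ]
[320.  310.2  78. ]
```

View pics/w15z.png

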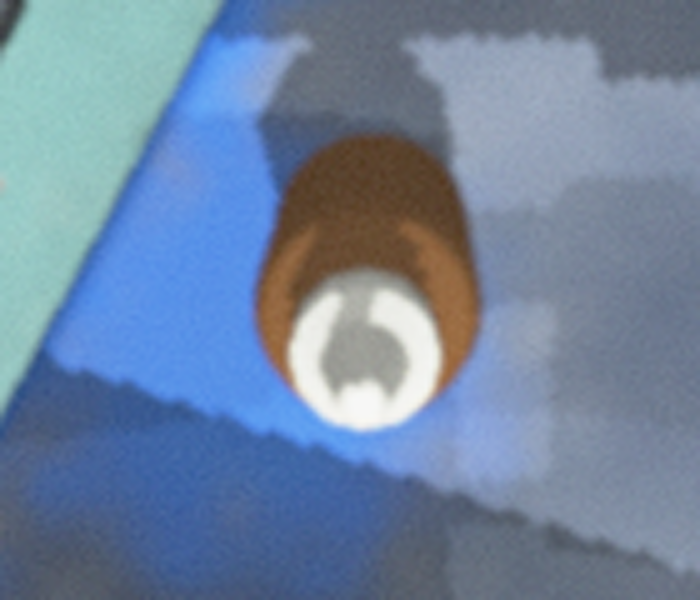

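```bash
python3 -m pendant '[[-2,0,10,0],[-2,0,40,0],[-2,0,70,0],[-2,0,92,0],[-2,0,102,0],[-2,0,102,0],[-2,0,102,0]]' 0; python3 - <<'E'
from h import *
s=env.state();p=vision.read_camera('wrist');save(p,'w16')
E
```

```text
t: 25.15
eef_pos: [321.0, 312.9, 37.0]
tcp_rot: [-3.14, -0.009, 0.56]
ft_force: [-0.7, 0.1, -0.7]
opening: 0.997
```

View pics/w16.png

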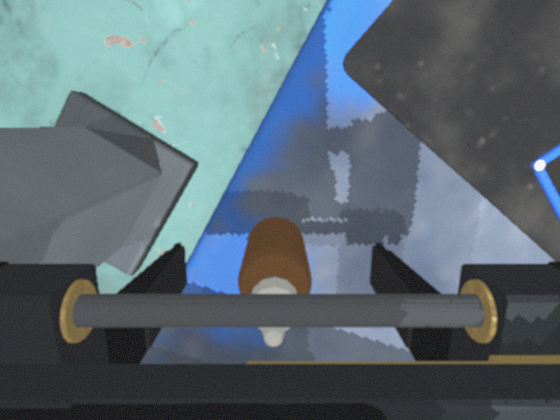

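```bash
python3 -m pendant '[[0,0,0,0],[0,0,0,0],[0,0,0,0],[0,0,0,0],[0,0,0,0],[0,0,0,0]]' 0.6;  python3 -m pendant '[[0,0,0,0],[0,0,0,0],[0,0,0,0],[0,0,0,0],[0,0,0,0]]' 1; python3 - <<'E'
from h import *
s=env.state();p=vision.read_camera('wrist');save(p,'w17')
E
```

```text
t: 25.95
eef_pos: [321.0, 312.9, 37.1]
tcp_rot: [-3.139, -0.009, 0.56]
ft_force: [0.0, -0.4, 0.3]
opening: 0.433
t: 26.58
eef_pos: [321.0, 312.9, 37.1]
tcp_rot: [-3.14, -0.009, 0.56]
ft_force: [-0.1, 0.5, -1.4]
opening: 0.353
```

View pics/w17.png

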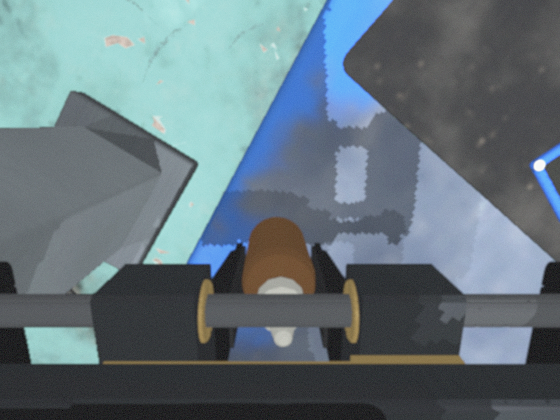

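```bash
python3 -m pendant '[[0,0,-8,0],[0,0,-20,0],[0,0,-35,0],[0,0,-40,0],[0,0,-40,0]]' 1; python3 -c "
from h import *
plan((551,316),32.1,77)"
```

```text
t: 27.25
eef_pos: [320.9, 312.8, 77.6]
tcp_rot: [-3.139, -0.01, 0.56]
ft_force: [-0.3, 0.5, -1.1]
opening: 0.347
from [320.9 312.8  77.6] yaw 32.1 shift [196.7 119.5   2.3] turn -0.0
```

```bash
python3 -m pendant '[[10,6,0,0],[30,18,0,0],[58,35,0,0],[88,53,0,0],[118,72,0,0],[148,90,0,0],[173,105,0,0],[188,114,0,0]]' 1; python3 -m pendant '[[6,4,0,0],[9,5,0,0],[9,5,0,0],[9,5,0,0]]' 1; python3 - <<'E'
from h import *
s=env.state();p=vision.read_camera('wrist');save(p,'w18')
plan((551,316),32.1,43.5)
E
```

```text
t: 28.25
eef_pos: [542.6, 315.5, 78.3]
tcp_rot: [-3.139, -0.009, 0.559]
ft_force: [0.5, -0.1, -1.5]
opening: 0.348
t: 28.75
eef_pos: [552.4, 316.2, 78.5]
tcp_rot: [-3.139, -0.009, 0.56]
ft_force: [0.1, 0.0, -0.3]
opening: 0.35
from [552.4 316.2  78.5] yaw 32.1 shift [-1.6 -0.5 35. ] turn -0.0
```

View pics/w18.png

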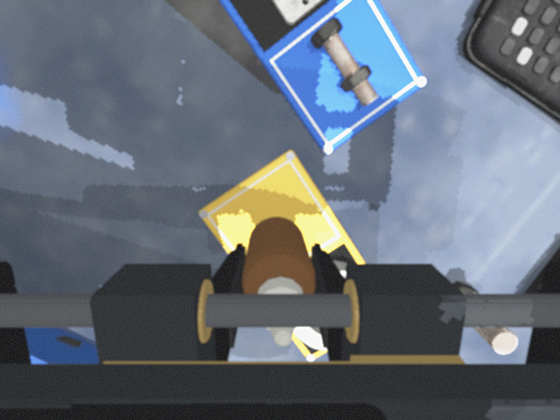

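```bash
python3 -m pendant '[[-1,0,8,0],[-1,0,18,0],[-1,0,27,0],[-1,0,33,0],[-1,0,35,0],[-1,0,35,0]]' 1; python3 -c "
from h import *
plan((551,316),32.1,43.1)"
```

```text
t: 29.55
eef_pos: [551.9, 315.9, 43.6]
tcp_rot: [-3.139, -0.01, 0.56]
ft_force: [-0.1, -0.4, 0.0]
opening: 0.348
from [551.9 315.9  43.6] yaw 32.1 shift [-0.8 -0.6  0.5] turn -0.0
```

```bash
python3 -m pendant '[[0,0,0.4,0],[0,0,0.4,0]]' 1; python3 -m pendant '[[0,0,0,0],[0,0,0,0],[0,0,0,0],[0,0,0,0],[0,0,0,0],[0,0,0,0]]' 0.2; python3 -m pendant '[[0,0,-15,0],[0,0,-50,0],[0,0,-90,0],[0,0,-120,0],[0,-60,-120,0],[0,-120,-120,0],[0,-120,-120,0]]' 0.2; python3 - <<'E'
from h import *
np.set_printoptions(precision=1,suppress=True)
s=env.state();p=vision.read_camera('wrist');save(p,'w19')
q=vision.read_camera('side');save(q,'side19');r=vision.read_camera('scene');save(r,'scene19')
E
```

```text
t: 29.8
eef_pos: [552.0, 316.0, 43.3]
tcp_rot: [-3.139, -0.01, 0.56]
ft_force: [-0.6, 0.6, -0.8]
opening: 0.349
t: 30.55
eef_pos: [552.0, 316.0, 43.4]
tcp_rot: [-3.139, -0.01, 0.56]
ft_force: [-0.2, 0.4, 1.0]
opening: 0.797
t: 31.42
eef_pos: [485.2, 419.7, 164.8]
tcp_rot: [-3.139, -0.011, 0.564]
ft_force: [0.3, 0.1, -0.2]
opening: 0.801
```

View pics/w19.png

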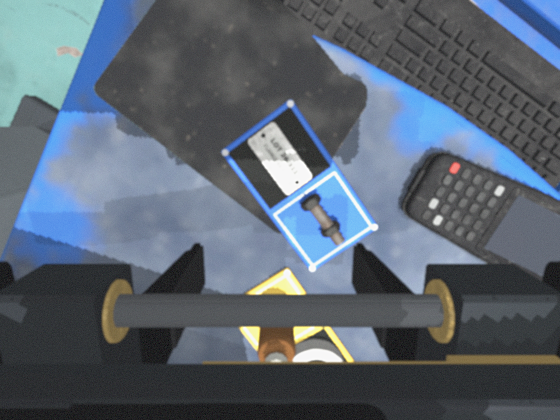

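View pics/side19.png

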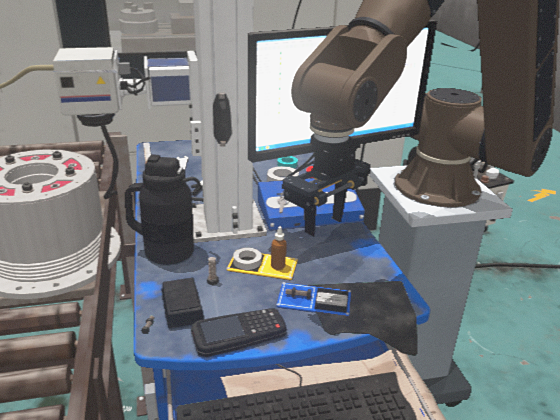

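View pics/scene19.png

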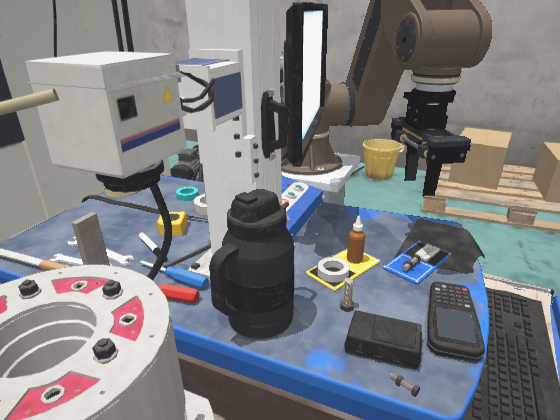

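```bash
python3 -m pendant '[[0,20,-40,0],[0,60,-80,0],[0,60,-110,0],[0,60,-110,0],[0,60,-110,0]]' 0.2; python3 - <<'E'
from h import *
np.set_printoptions(precision=1,suppress=True)
s=env.state();p=vision.read_camera('wrist');save(p,'w20');print(s['eef_pos'])
E
```

```text
t: 32.2
eef_pos: [518.8, 363.9, 273.3]
tcp_rot: [-3.14, -0.009, 0.559]
ft_force: [0.1, 0.3, -0.2]
opening: 0.794
[518.8 363.9 273.3]
```

View pics/w20.png

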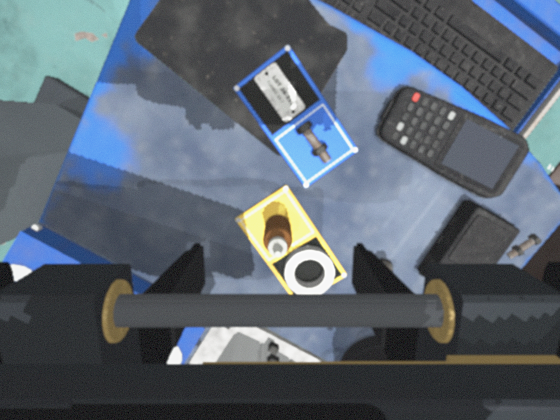

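```bash
python3 - <<'E'
from h import *
np.set_printoptions(precision=1,suppress=True)
s=env.state();p=vision.read_camera('wrist')
print('ring',ray(p,(310,271),24,s),'bottle nozzle',ray(p,(278,252),110,s))
a,b,c=[ray(p,u,6,s)[:2] for u in ((286,187),(346,275),(238,220))];print('Yctr',(b+c)/2)
q=vision.read_camera('side')
for k in('oil_bottle','setting_ring'): print(k,[(round(d['confidence'],2),cam2world(q,d['at']).round().tolist()) for d in vision.find_in(q,k)])
s=env.state();print(s['qvel'].round(3),s['ft_force'].round(1))
E
```

```text
ring [615.3 291.   24. ] bottle nozzle [549.1 318.5 110. ]
Yctr [584.7 300.7]
oil_bottle [(0.73, [555.0, 331.0, 55.0])]
setting_ring [(0.67, [613.0, 303.0, 25.0]), (0.56, [333.0, -124.0, 13.0]), (0.52, [450.0, -122.0, 26.0]), (0.46, [421.0, -209.0, 16.0])]
[ 0. -0. -0.  0.  0.  0.] [-0.4  0.2 -0.1]
```

```bash
python3 -c "
from cell import job
print(job.job_done())"
```

```text
the job is handed in; nothing more can be done
None
```

I made up both kits and handed the job in at about 32 s of the 93 s allowed. No verdict was reported.

| Item | Last measured (mm) | Field middle (mm) | Off by |
|---|---|---|---|
| Tag plate on blue pad | (467.8, 453.8) | (467, 454.5) | about 1 mm |
| Bolt with nut on blue bare field | (532.5, 428.0) | (534, 428.1) | about 2 mm |
| Setting ring on yellow pad | (615, 291) | (617, 287.8) | about 4 mm |
| Oil bottle on yellow bare field | (549, 318.5, at the nozzle) | (551, 316) | about 3 mm |

- **Final state:** all four offsets are inside the 15 mm limit. The bottle stands upright in the last pictures. I did not touch the plain bolt. The gripper was clear of everything when I handed in.
- **Missed grasp:** the first try at the bolt with the nut failed because I lifted before the fingers had closed. The picture showed the bolt unmoved, and the second try held.
- **Disagreement:** the network's finds in the side camera put the ring at y 303 and the bottle at y 331, further off than the table shows. I put this down to it reporting the middle of the visible surface, so I trusted the wrist-camera values.

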